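# Sift the small milling balls out of the tilting jar

## Task

Turn the cap of the tilting jar until its middle-width slot lies squarely over the jar's mouth, then tip the jar by its crank so that all four small milling balls roll out into the steel tray and the large one stays in, rocking the jar if any hang back. Swing the jar back fully upright and let go, and leave the other things on the bench where they stand.

Things in the scene. Friction and masses are not known exactly. Their poses are not given: they have to be found in the camera images.
- stand: Grey fixed stand of the tilting jar: two feet 22 mm wide, joined at the -x end, and two 12 mm cheek plates 185 mm high at y = +83 and -83 mm. Origin on the bench midway between the cheeks; z up; x is the direction in which the jar tips; the jar's hinge axis runs along y, 170 mm above the origin.
- drum (a joint): Tilt of the jar about its hinge axis, rad: 0 upright (firm stop), growing as its top tips towards the stand's +x, to a firm stop at 2.1. Stiff (0.3 N m): it stays where it is left. From about 1.7 on the balls roll towards the cap, at 2.1 they roll out.
- mouth (a point): Point fixed to the clear jar (98 x 64 x 105 mm outside, 90 x 56 x 92 mm inside) over the middle of its mouth, level with the cap's upper face: with the jar upright 38.5 mm towards the stand's +x from the cap's axis, 220 mm above the bench. The mouth is a cutout at the +x side of the jar's top, full width; a fixed plate closes the rest.
- crank_grip (a point): Point on the black crank bar, 12 mm diameter, parallel to the stand's y, free from y = -105 to -165 mm (this point at -135), on a 12 mm steel arm at y = -99. The bar is 85 mm from the hinge axis: with the jar upright 74 mm towards the stand's -x of the axis and 42 mm above it; it swings over the top with the jar, to 74 mm towards +x and 42 mm above at full tilt.
- cap_knob (a point): Middle of the black bar knob, 42 mm long, 12 mm thick, 30 mm high, on the flat white cap (130 mm across), on the cap's axis; jar upright: 235 mm above the bench, right above the stand's origin. Its length points to the middle slot. The cap turns endlessly either way, stiffly (0.12 N m), and stays where it is left; it starts at least 1.9 rad from the right place.
- middle_slot (a point): Centre of the cap's middle slot, 21 mm wide, 64 mm long, on the cap's upper face, 38.5 mm from its axis. It is over the mouth when this point meets mouth; it then lets out the small balls only.
- narrow_slot (a point): Centre of the cap's narrow slot, 12 mm wide, 64 mm long, 43 mm from the cap's axis, 120 degrees counter-clockwise from the middle slot seen from above. It passes no ball.
- wide_slot (a point): Centre of the cap's wide slot, 28 mm wide, 58 mm long, 35 mm from the cap's axis, 120 degrees clockwise from the middle slot seen from above. It would let all balls out.
- tray: Loose steel tray 170 (x) x 130 (y) x 55 mm, wall 4 mm, about 0.5 kg, on the bench between the stand's feet, already where the balls fall; origin at the centre of its underside.
- big_ball_center (a point): Centre of the large steel milling ball, 21 mm diameter, in the jar; it must stay in.
- ball1_center (a point): Centre of a small steel milling ball, 14 mm diameter, in the jar at the start (four alike). Caught balls may need the jar rocked between tilt 1.4 and 2.1.
- ball2_center (a point): Centre of a small steel milling ball, 14 mm diameter, in the jar at the start (four alike). Caught balls may need the jar rocked between tilt 1.4 and 2.1.
- ball3_center (a point): Centre of a small steel milling ball, 14 mm diameter, in the jar at the start (four alike). Caught balls may need the jar rocked between tilt 1.4 and 2.1.
- ball4_center (a point): Centre of a small steel milling ball, 14 mm diameter, in the jar at the start (four alike). Caught balls may need the jar rocked between tilt 1.4 and 2.1.
- bottle: Bystander, loose: glass reagent bottle, 80 mm diameter, 160 mm high; origin at its underside. Leave it where it stands.
- amber_jar: Bystander, loose: small amber jar, 48 mm diameter, 65 mm high, near the crank side of the stand; origin at its underside. Leave it where it stands.
- tip_box: Bystander, loose: green box of pipette tips, 125 x 85 x 65 mm, on the other side of the stand; origin at its underside. Leave it where it stands.
- petri: Bystander, loose: petri dish, 94 mm diameter, 16 mm high; origin at its underside. Leave it where it stands.
- beaker: Bystander, loose: glass beaker, 70 mm diameter, 90 mm high; origin at its underside. Leave it where it stands.
- spatula: Bystander, loose: spatula, 190 mm long, lying; origin at its underside. Leave it where it stands.
- mill_jar: Bystander, loose: dark steel grinding jar, 66 mm diameter, 55 mm high, beside the stand below the crank; origin at its underside. Leave it where it stands.
Not all that is in view belongs to the job. Several things look just like the tray: the one meant starts nearest to the robot's base.

How it is judged (in metres and radians):
On the way, in this order (a step that is already met when the one before it is completed fails the run):
1. the middle slot lies over the mouth while the jar is upright (distance between middle_slot and mouth below 0.005 m and value of joint drum below 0.1 rad), for 0.2 s.
2. all four small balls have been tipped out into the tray (value of joint drum above 1.2 rad and x of ball1_center in the frame of tray between -0.083 and 0.083 m and y of ball1_center in the frame of tray between -0.063 and 0.063 m and z of each of ball1_center, ball2_center, ball3_center, ball4_center in the frame of tray below 0.05 m and x of ball2_center in the frame of tray between -0.083 and 0.083 m and y of ball2_center in the frame of tray between -0.063 and 0.063 m and x of ball3_center in the frame of tray between -0.083 and 0.083 m and y of ball3_center in the frame of tray between -0.063 and 0.063 m and x of ball4_center in the frame of tray between -0.083 and 0.083 m and y of ball4_center in the frame of tray between -0.063 and 0.063 m), for 0.2 s.
At the end, for the whole second after the job is handed in: All four small balls lie in the tray, the large ball is in the jar, and the jar is upright within 0.1 rad (x of ball1_center in the frame of tray between -0.083 and 0.083 m and y of ball1_center in the frame of tray between -0.063 and 0.063 m and z of each of ball1_center, ball2_center, ball3_center, ball4_center in the frame of tray below 0.05 m and x of ball2_center in the frame of tray between -0.083 and 0.083 m and y of ball2_center in the frame of tray between -0.063 and 0.063 m and x of ball3_center in the frame of tray between -0.083 and 0.083 m and y of ball3_center in the frame of tray between -0.063 and 0.063 m and x of ball4_center in the frame of tray between -0.083 and 0.083 m and y of ball4_center in the frame of tray between -0.063 and 0.063 m and value of joint drum below 0.1 rad and horizontal distance between big_ball_center and cap_knob below 0.06 m and height (world z) of big_ball_center above 0.1 m); the robot touches nothing.
It fails at once if the large ball gets out of the jar (height (world z) of big_ball_center below 0.09 m).
It fails at once if one of the other things on the bench is shifted by more than 40 mm (distance of any of bottle, amber_jar, tip_box, petri, beaker, spatula, mill_jar from where it was at the start of the episode above 0.04 m).
It also fails if it takes over 72 s, if anything falls off the work surface, if the arm or the gripper's body presses on something with over 40 N, if the wrist force passes 120 N, or if a joint passes its speed limit or range.

## Robot

A 6-joint arm with a two-finger parallel gripper is mounted at the origin on the work surface. World frame = base frame: x ahead of the robot, y to its left, z up, the work surface at z = 0. Lengths are in mm, angles in rad, forces in N, time in s.
With the tool pointing down it reaches from about 300 to 775 mm from the base axis. Payload 14.6 kg.
Tool frame: the origin (TCP) lies between the finger pads; the fingertips stand 8 mm ahead of it and the grasp point (between the pads) lies 11 mm behind it; z points along the fingers, y is the direction in which the jaws open and shut (so a half turn about z gives the same grasp; the last joint's range is limited). The gripper opens to 94 mm and grips with 3 to 60 N. Pads are 16 mm wide; open, the fingers measure 119 mm over their backs; the gripper's body (75 mm by 177 mm) begins 78 mm behind the grasp point.
Start: joints at [1.272, 0.3, 1.521, -0, 1.321, -0.067], TCP at [126.349, 535.28, 213.446] pointing down, gripper open.
Joint ranges: [-3.03, 3.03], [-0.79, 2.21], [0.23, 2.52], [-1.04, 4.18], [0, 3.07], [-2.55, 2.55]. Speed limits (rad/s): [2.22, 2.22, 2.57, 3.14, 3.14, 3.14].

## Interface

Orientations are given as [roll, pitch, yaw] about the fixed x, y, z axes, in that order (R = Rz(yaw) Ry(pitch) Rx(roll)).
In Python, from cell import manip gives the robot as it stands. The module is installed in compiled form; this text tells all that it offers.
- The arm moves only by the tool send_rows, never from a script. Its argument "series" is a list that holds one entry, the list of rows, each a list of 5 numbers: the opening, from 0 (shut) to 1 (fully open), then the shift along the tool's x, y, z in mm, then the turn about the tool's z in degrees. In form: [[[gripper, dx, dy, dz, roll], ...]]. A call has 1 to 10 rows; each row is the pose to reach, as a shift and turn from the pose commanded when the call began, along the tool's axes at that moment; what a row does not reach only later rows make up. A row lasts 1/10 s, in which the tool goes at most 50 mm and 8.59 degrees, less where a joint would pass 70% of its speed; a pose out of reach is approached as far as the arm can. A call with a gripper value outside its range is refused whole. The fingers move at their own pace and stop on an object; "newtons" is the grip in N (left out, the last holds). Time passes only in rows, so rows that repeat a pose let the fingers close. It gives the time, the measured TCP pose, the force and the opening at its end, in the units of the state.
- manip.read_state(): the state, without advancing time (a new reading comes with each control period).
- manip.camera(name): name is "scene" or "top" or "wrist"; returns a dict with "img" (420x560x3 uint8, red, green, blue), "vfov" (degrees; the focal length in pixels is half the picture's height over the tangent of half this angle, whatever the lens; pixels are square), "cx", "cy" (the principal point, pixels), "dist" ([k1, k2, p1, p2, k3] as OpenCV has them; the pictures are not rectified), "pose" (4x4, takes a point from camera to world coordinates); the wrist camera has in their place "T_tool_cam" (4x4, takes a point from camera to tool coordinates, whose origin is the TCP and whose axes are the flange's). Camera axes: x right, y down, z forward; pixel columns grow to the right and rows downward; lengths in mm; the calibration is good to about 2 mm. A picture is of the moment at which its call begins: read the wrist's pose just before it. There is no depth.
- manip.sign_off(): hands the job in, once; it reports no verdict.
Trained networks look in a picture, given as the dict that the camera call returned (one of the last four; its "shot" number tells which), for a name from the list of things; names that differ only in an ending like _2 or _b are one class to them, and where a whole thing is asked for, a point or a joint stands for the part that bears it (a point fixed in the world has none). Each returns a list of dicts, best first, with "conf" (0 to 1); they miss things now and then, are a little off and sometimes report something else, mostly with a low value. They report only what shows in the picture. A call takes as long as a camera call. They do not tell look-alikes from the thing itself.
- manip.find_in(target, picture): "rect" ([left, top, width, height] in pixels, round what is visible of it).
- manip.silhouettes(target, picture): "pixels" (420x560 bool, what is visible of it) and "rect" ([left, top, width, height] in pixels, round what is visible of it).
The state is a dict: "clock": time; "joints": joint angles; "qd": joint speeds; "effort": joint torques, N m; "eef_pos": TCP position; "eef_rot": TCP orientation; "wrist_force": force on the tool from outside, world axes, zero at the start; "moment": the same for the moment, N m; "finger_gap": finger opening in mm.
Only numpy, scipy, OpenCV 4.12 (cv2) and the standard library are available. Lean on these libraries where they do the work, as an engineer would, in place of code of your own. Each camera call takes 0.05 s, during which the arm holds its last target. There are 200 camera calls.

## Working session

There is one attempt and no reset: what is moved stays moved. The work goes in short steps, Python scripts to look and compute and a tool call to move; the robot and the scene stay as the last step left them, time stands still between calls to the robot, and variables do not carry over. Pictures are saved under pics/ and viewed, about 8 in all and at most 12, crops included, and the job is handed in when it is done.

Besides the shell and the picture viewer there is one more tool, called after "Emit:" as name(argument=value, ...) on one line, values as JSON. send_rows: Moves the arm, as the interface text tells. Its arguments: {"type":"object","properties":{"series":{"type":"array"},"newtons":{"type":"number"}},"required":["series"]}

```bash
mkdir -p pics; cat > h.py <<'E'
import numpy as np,cv2
from cell import manip
def K(c):
    f=210/np.tan(np.radians(c["vfov"])/2); return np.array([[f,0,c["cx"]],[0,f,c["cy"]],[0,0,1.]])
def pose(c,st=None):
    if "pose" in c: return np.array(c["pose"])
    from scipy.spatial.transform import Rotation as R
    T=np.eye(4);T[:3,:3]=R.from_euler('xyz',st["eef_rot"]).as_matrix();T[:3,3]=st["eef_pos"];return T@np.array(c["T_tool_cam"])
def toz(c,uv,z,st=None):
    T=pose(c,st);p=cv2.undistortPoints(np.array(uv,float).reshape(-1,1,2),K(c),np.array(c["dist"],float))[:,0]
    d=np.c_[p,np.ones(len(p))]@T[:3,:3].T;o=T[:3,3];return o+d*((z-o[2])/d[:,2])[:,None]
def proj(c,P,st=None):
    T=np.linalg.inv(pose(c,st));return cv2.projectPoints(np.array(P,float).reshape(-1,3),cv2.Rodrigues(T[:3,:3])[0],T[:3,3],K(c),np.array(c["dist"],float))[0][:,0]
def save(c,n): cv2.imwrite("pics/"+n,c["img"][:,:,::-1])
E
python3 - <<'E'
from h import *
np.set_printoptions(precision=1,suppress=True)
print(manip.read_state())
a=manip.camera("scene");b=manip.camera("top")
cv2.imwrite("pics/a.png",np.vstack([a["img"],b["img"]])[:,:,::-1])
cv2.imwrite("pics/a.png",cv2.resize(cv2.imread("pics/a.png"),(400,600)))
save(a,"s.png");save(b,"t.png")
for n,c in(("scene",a),("top",b)):
    print(n,np.array(pose(c)).round(2).tolist())
    for t in "stand drum cap_knob middle_slot wide_slot narrow_slot crank_grip tray amber_jar mill_jar bottle tip_box".split():
        print(t,[(np.array(d["rect"]).round(),round(d["conf"],2)) for d in manip.find_in(t,c)][:4])
E
```

```text
{'clock': 0.0, 'joints': array([ 1.3,  0.3,  1.5, -0. ,  1.3, -0.1]), 'qd': array([ 0.,  0., -0., -0.,  0.,  0.]), 'effort': array([  0. , -53.2, -35.3,   0.1,   0. ,  -0. ]), 'eef_pos': array([126.3, 535. , 212.9]), 'eef_rot': array([-3.1, -0. ,  2.9]), 'wrist_force': array([ 0. , -0.6, -0. ]), 'moment': array([ 0., -0.,  0.]), 'finger_gap': 94.1998730843029}
scene [[0.65, 0.53, -0.54, 1320.45], [0.76, -0.46, 0.46, -612.43], [-0.01, -0.72, -0.7, 1122.88], [0.0, 0.0, 0.0, 1.0]]
stand []
drum [(array([249., 165.,  84.,  51.]), 0.56), (array([286., 166.,  46.,  29.]), 0.26)]
cap_knob [(array([290., 166.,  42.,  35.]), 0.8)]
middle_slot [(array([286., 168.,  43.,  30.]), 0.57)]
wide_slot [(array([286., 166.,  48.,  31.]), 0.58), (array([332., 177.,  34.,  39.]), 0.35)]
narrow_slot [(array([289., 167.,  48.,  29.]), 0.88), (array([250., 237.,  26.,  30.]), 0.61)]
crank_grip [(array([253., 170.,  78.,  48.]), 0.94), (array([320., 143.,  19.,  22.]), 0.47)]
tray [(array([294., 213.,  58.,  56.]), 0.97), (array([368., 140.,  53.,  44.]), 0.84)]
amber_jar [(array([292., 259.,  15.,  22.]), 0
[... 503 characters left out ...]
([235., 183.,  47.,  40.]), 0.78)]
middle_slot [(array([235., 180.,  47.,  46.]), 0.96)]
wide_slot [(array([234., 181.,  44.,  46.]), 0.69)]
narrow_slot [(array([298., 170.,  10.,  17.]), 0.22)]
crank_grip [(array([231., 182.,  78.,  52.]), 0.59), (array([154., 264.,  21.,  20.]), 0.5), (array([305., 202.,  23.,  20.]), 0.48)]
tray [(array([ 96., 200.,  49.,  52.]), 0.82), (array([242., 165.,  40.,  56.]), 0.56), (array([412., 233.,  31.,  27.]), 0.16)]
amber_jar [(array([298., 169.,  12.,  18.]), 0.67)]
mill_jar [(array([308., 202.,  23.,  21.]), 0.78)]
bottle [(array([413., 234.,  34.,  25.]), 0.95), (array([233., 180.,  77.,  50.]), 0.65)]
tip_box [(array([181., 198.,  37.,  38.]), 0.77)]
```

View pics/t.png

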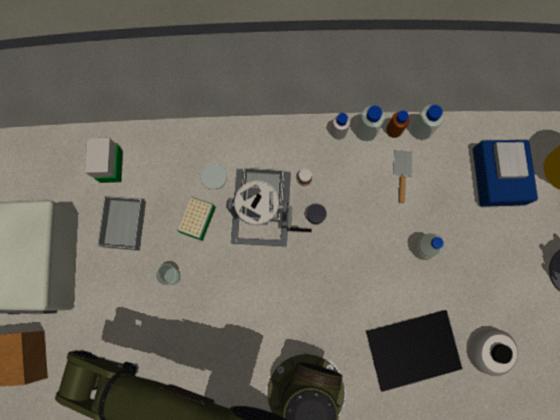

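View pics/s.png

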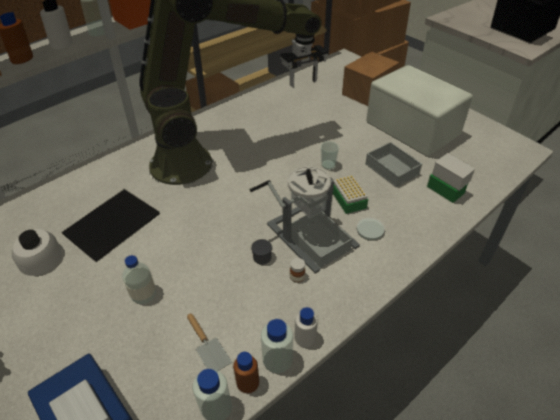

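The pictures show the jar, with its stand and tray, around top px (258,205). The crank is at (300,229), which puts stand +x roughly along world +x. A second tray-like thing is at (121,223). I'll check the one in the stand in an enlarged crop.

```bash
python3 - <<'E'
from h import *
np.set_printoptions(precision=1,suppress=True)
b=manip.camera("top")
im=b["img"][155:260,215:355,::-1]
cv2.imwrite("pics/c.png",cv2.resize(im,None,fx=5.7,fy=5.7,interpolation=cv2.INTER_CUBIC))
print(toz(b,[[256,202]],235),toz(b,[[265,200],[121,223]],30),K(b)[0,0])
E
```

```text
[[579.3 132.7 235. ]] [[630.2 115.1  30. ]
 [566.2 605.5  30. ]] 456.68938148579014
```

View pics/c.png

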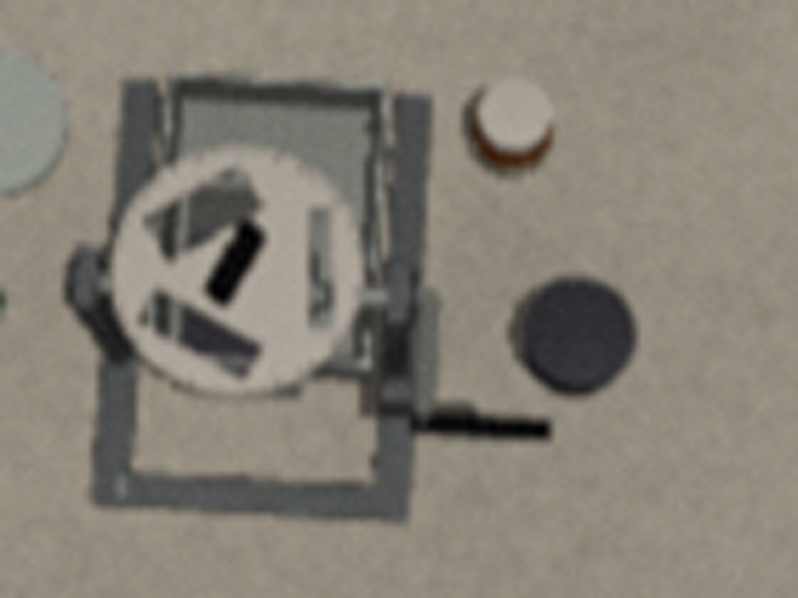

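The crop confirms it: the tray at crop (270,230), in the stand, is 641 mm from the base, against about 830 mm for the look-alike, so it is the one meant. On the cap, wide is upper left (205,210), narrow right (320,265) and middle lower left (200,335), matching the 120° rule. The middle slot has to turn clockwise by about 2.3 rad.

```bash
python3 - <<'E'
from h import *
from scipy.spatial.transform import Rotation as R
np.set_printoptions(precision=3,suppress=True)
b=manip.camera("top")
f=lambda x,y:[(x+.5)/5.7+215-.5,(y+.5)/5.7+155-.5]
p=toz(b,[f(125,80),f(95,500),f(430,95),f(408,518)],10);print(p)
k=toz(b,[f(250,230),f(222,298)],250);print("knob",k,k.mean(0),np.degrees(np.arctan2(*(k[1]-k[0])[1::-1])))
c=toz(b,[f(112,270),f(360,270),f(236,145),f(236,395)],220);print("cap",c,c.mean(0))
g=toz(b,[f(415,425),f(550,430)],215);print("crank",g)
s=manip.read_state();print(s["eef_rot"],s["joints"]);M=R.from_euler('xyz',s["eef_rot"]).as_matrix();print(M)
w=manip.camera("wrist");print(np.array(w["T_tool_cam"]),w["vfov"])
print(M.T@(np.array([579,132,360])-s["eef_pos"]))
E
```

```text
[[749.131 212.228  10.   ]
 [493.189 232.191  10.   ]
 [733.624  27.348  10.   ]
 [477.044  48.684  10.   ]]
knob [[596.529 124.349 250.   ]
 [561.956 139.056 250.   ]] [579.242 131.702 250.   ] 156.95575802998871
cap [[584.727 197.592 220.   ]
 [580.684  69.855 220.   ]
 [649.218 132.502 220.   ]
 [517.527 134.81  220.   ]] [583.039 133.69  220.   ]
crank [[500.028  44.11  215.   ]
 [495.26  -24.622 215.   ]]
[ 3.142 -0.     2.91 ] [ 1.272  0.3    1.521  0.     1.321 -0.067]
[[-0.973  0.23  -0.   ]
 [ 0.23   0.973  0.   ]
 [ 0.     0.    -1.   ]]
[[  -0.001   -0.974   -0.228   65.329]
 [   1.      -0.      -0.001    1.452]
 [   0.001   -0.228    0.974 -171.606]
 [   0.       0.       0.       1.   ]] 68.2917239062879
[-533.193 -288.531 -146.563]
```

Emit:
send_rows(series=[[[1,0,0,-50,0],[1,0,0,-100,0],[1,-40,-20,-140,0],[1,-80,-43,-147,0],[1,-120,-65,-147,5],[1,-160,-87,-147,10],[1,-200,-108,-147,10],[1,-240,-130,-147,10],[1,-280,-152,-147,10],[1,-320,-173,-147,10]]])

```text
clock: 2.45
eef_pos: [399.1, 291.8, 360.7]
eef_rot: [3.141, 0.0, 2.735]
wrist_force: [-0.2, 0.6, -0.1]
finger_gap: 94.1
```

Emit:
send_rows(series=[[[1,-59,-8,0,0],[1,-98,-18,0,0],[1,-140,-28,0,0],[1,-180,-38,0,0],[1,-230,-77,0,0],[1,-230,-77,0,0]]])

```text
clock: 3.05
eef_pos: [580.5, 128.2, 359.5]
eef_rot: [-3.14, -0.001, 2.732]
wrist_force: [-0.2, 0.8, -0.3]
finger_gap: 94.2
```

```bash
python3 - <<'E'
from h import *
np.set_printoptions(precision=3,suppress=True)
s=manip.read_state();print(s["eef_pos"],s["eef_rot"],s["joints"])
w=manip.camera("wrist");save(w,"w.png")
E
```

```text
[580.511 128.22  359.466] [-3.14  -0.001  2.732] [ 0.156  0.347  1.128 -0.001  1.668 -1.005]
```

View pics/w.png

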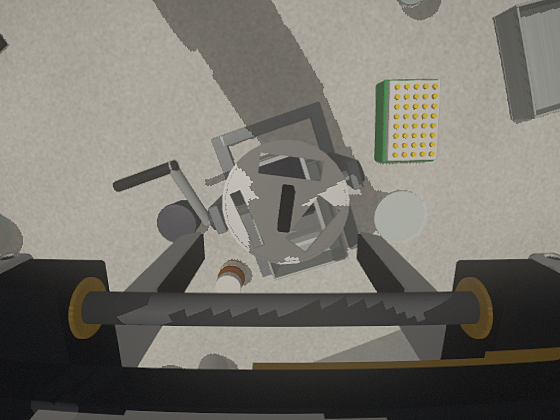

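The wrist view shows the cap at about (286,201), with the knob from (288,185) to (284,231). The crank bar runs from (115,185) to (178,165).

```bash
python3 - <<'E'
from h import *
np.set_printoptions(precision=2,suppress=True)
s=manip.read_state();w=manip.camera("wrist")
m=np.zeros((420,560),bool);m[175:242,265:310]=w["img"][175:242,265:310].max(2)<45
n,l,st,ce=cv2.connectedComponentsWithStats(m.astype(np.uint8));i=1+st[1:,4].argmax();print(st[i],ce[i])
ys,xs=np.where(l==i)
r=cv2.minAreaRect(np.c_[xs,ys].astype(np.float32));bx=cv2.boxPoints(r);print(bx)
P=toz(w,bx,250,s);print(P,P.mean(0))
c=[]
for u in ((222,201),(350,201),(286,139),(286,263)): c.append(toz(w,[u],220,s)[0])
print("cap",c,np.mean(c,0))
print("bar",toz(w,[(117,184),(176,166)],215,s))
print("foot",toz(w,[(213,137),(319,103)],15,s))
# model knob outline for ref
for cen in ((580,133),):
  for ang in (150,155,160,165):
    a=np.radians(ang);d=np.array([np.cos(a),np.sin(a)]);e=np.array([-d[1],d[0]])
    print(ang,proj(w,[[*(np.array(cen)+sx*21*d+sy*6*e),250] for sx,sy in((1,1),(1,-1),(-1,-1),(-1,1))],s).round(1).tolist())
E
```

```text
[291 186   3   5   7] [292.   187.57]
[[290.7 186.1]
 [291.9 185.7]
 [293.3 189.9]
 [292.1 190.3]]
[[565.59 146.44 250.  ]
 [565.69 147.59 250.  ]
 [569.8  147.25 250.  ]
 [569.7  146.09 250.  ]] [567.7  146.84 250.  ]
cap [array([556.37,  74.54, 220.  ]), array([608.9 , 195.39, 220.  ]), array([525.4 , 159.58, 220.  ]), array([645.39, 107.95, 220.  ])] [584.01 134.37 220.  ]
bar [[496.04 -20.78 215.  ]
 [504.95  45.71 215.  ]]
foot [[477.42  53.95  15.  ]
 [497.29 232.77  15.  ]]
150 [[279.6, 182.9], [292.6, 184.4], [287.2, 228.0], [274.6, 226.7]]
155 [[277.6, 183.3], [290.7, 183.7], [289.2, 227.6], [276.5, 227.3]]
160 [[275.6, 183.9], [288.7, 183.1], [291.1, 227.1], [278.5, 227.8]]
165 [[273.7, 184.7], [286.6, 182.8], [293.0, 226.3], [280.5, 228.1]]
```

```bash
python3 - <<'E'
from h import *
np.set_printoptions(precision=2,suppress=True)
s=manip.read_state();w=manip.camera("wrist")
g=w["img"].max(2)
for t in (60,75,90):
  m=np.zeros((420,560),np.uint8);m[172:245,262:312]=g[172:245,262:312]<t
  n,l,st,ce=cv2.connectedComponentsWithStats(m);i=1+st[1:,4].argmax()
  ys,xs=np.where(l==i);bx=cv2.boxPoints(cv2.minAreaRect(np.c_[xs,ys].astype(np.float32)))
  P=toz(w,bx,250,s);d=P[0]-P[1];d2=P[1]-P[2];L=max((d,d2),key=np.linalg.norm)
  print(t,st[i],bx.tolist(),P.mean(0),np.linalg.norm(d),np.linalg.norm(d2),np.degrees(np.arctan2(L[1],L[0])))
m=(g<75)*255
cv2.imwrite("pics/k.png",cv2.resize(w["img"][130:275,210:360,::-1],None,fx=4,fy=4,interpolation=cv2.INTER_CUBIC))
E
```

```text
60 [276 186  17  48 574] [[274.6288146972656, 232.2838592529297], [280.8733825683594, 185.4497833251953], [293.1877746582031, 187.09169006347656], [286.9432067871094, 233.92576599121094]] [583.03 133.73 250.  ] 45.37375584400662 11.4255833620824 -30.960714367133615
75 [276 186  17  48 595] [[274.4803161621094, 232.39736938476562], [280.7597961425781, 185.30130004882812], [293.4671936035156, 186.99563598632812], [287.1877136230469, 234.09170532226562]] [583.07 133.78 250.  ] 45.62734494430889 11.789299364516078 -30.96623255491219
90 [276 186  18  48 621] [[274.4803161621094, 232.3973846435547], [280.7597961425781, 185.3013153076172], [294.0567321777344, 187.07423400878906], [287.7772521972656, 234.17030334472656]] [583.21 134.02 250.  ] 45.62734599174404 12.337019329705669 -30.96623247317814
```

View pics/k.png

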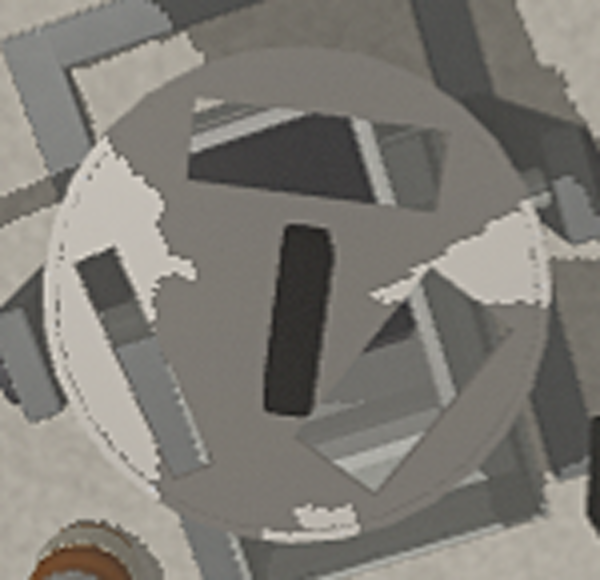

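Emit:
send_rows(series=[[[1,0,6,45,7],[1,0,6,85,7],[0.4,0,6,110,7],[0.4,0,6,127,7],[0.4,0,6,127,7],[0,0,6,127,7],[0,0,6,127,7],[0,0,6,127,7],[0,0,6,127,7],[0,0,6,127,7]]], newtons=40)

```text
clock: 4.2
eef_pos: [581.3, 137.3, 233.8]
eef_rot: [3.141, 0.0, 2.613]
wrist_force: [0.8, -0.1, 0.5]
finger_gap: 33.7
```

Emit:
send_rows(series=[[[0,0,0,0,0],[0,0,0,0,0],[0,0,0,0,0],[0,0,0,0,0],[0,0,0,0,0]]])

```text
clock: 4.7
eef_pos: [580.7, 135.0, 233.4]
eef_rot: [-3.137, 0.0, 2.611]
wrist_force: [-6.2, -14.5, 3.6]
finger_gap: 11.8
```

Emit:
send_rows(series=[[[0,0,-2.5,0,0],[0,0,-2.5,0,8],[0,0,-2.5,0,16],[0,0,-2.5,0,24],[0,0,-2.5,0,32],[0,0,-2.5,0,40],[0,0,-2.5,0,48],[0,0,-2.5,0,56],[0,0,-2.5,0,64],[0,0,-2.5,0,72]]])

```text
clock: 5.7
eef_pos: [585.1, 137.2, 233.6]
eef_rot: [3.128, -0.008, 1.352]
wrist_force: [53.9, 12.5, -16.8]
finger_gap: 12.2
```

Emit:
send_rows(series=[[[0,0,0,0,8],[0,0,0,0,16],[0,0,0,0,24],[0,0,0,0,32],[0,0,0,0,40],[0,0,0,0,48],[0,0,0,0,56],[0,0,0,0,64],[0,0,0,0,72],[0,0,0,0,80]]])

```text
clock: 6.7
eef_pos: [584.7, 132.0, 234.3]
eef_rot: [3.138, -0.013, -0.048]
wrist_force: [41.0, -17.6, -8.6]
finger_gap: 11.7
```

Emit:
send_rows(series=[[[0,0,0,0,2],[0,0,0,0,2],[0,0,0,0,2],[0,0,0,0,2]]])

```text
clock: 7.1
eef_pos: [584.7, 132.0, 234.3]
eef_rot: [3.139, -0.013, -0.078]
wrist_force: [39.2, -16.7, -7.6]
finger_gap: 11.5
```

```bash
python3 - <<'E'
from h import *
s=manip.read_state();print(s["eef_pos"],s["eef_rot"],s["joints"],s["moment"])
w=manip.camera("wrist");save(w,"w2.png")
b=manip.camera("top");x=cv2.resize(b["img"][155:260,215:355,::-1],None,fx=4,fy=4,interpolation=cv2.INTER_CUBIC)
cv2.imwrite("pics/j.png",np.hstack([w["img"][:,130:430,::-1][:420],cv2.resize(x[:,:420],(420,420))]))
E
```

```text
[584.65093909 132.03626695 234.30222202] [ 3.13889363 -0.01280151 -0.07750554] [ 0.16350183  0.39001974  1.3521796  -0.00577302  1.3876089   1.81283917] [-3.15904775 -6.8117651   0.01887686]
```

View pics/j.png

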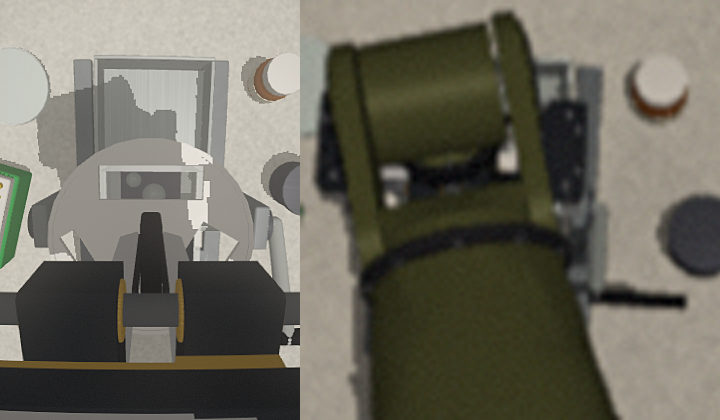

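The slot edge (99,166)–(203,171) is parallel to the tray edge (93,57)–(215,62), and the slot sits centred over the mouth with the balls visible through it. I'll release the knob and go to the crank.

Emit:
send_rows(series=[[[0.35,0,0,0,0],[0.35,0,0,0,0],[0.35,0,0,0,0],[0.35,0,0,-20,0],[0.35,0,0,-60,0],[0.35,0,0,-100,0],[0.5,-20,35,-110,-8],[0.5,-40,70,-110,-16],[0.5,-60,105,-110,-24],[0.5,-74,135,-110,-32]]])

```text
clock: 8.2
eef_pos: [494.7, 5.1, 343.7]
eef_rot: [3.142, -0.0, 0.49]
wrist_force: [0.7, 1.0, 0.7]
finger_gap: 46.9
```

Emit:
send_rows(series=[[[0.5,0,0,0,-8],[0.5,0,0,0,-16],[0.5,0,0,0,-24],[0.5,0,0,0,-32],[0.5,0,0,0,-40],[0.5,0,0,0,-48],[0.5,0,0,0,-56],[0.5,0,0,0,-58],[0.5,0,0,0,-58],[0.5,0,0,0,-58]]])

```text
clock: 9.2
eef_pos: [496.0, 6.2, 343.5]
eef_rot: [-3.142, -0.0, 1.495]
wrist_force: [0.2, 1.0, 0.8]
finger_gap: 47.1
```

```bash
python3 - <<'E'
from h import *
s=manip.read_state();print(s["eef_pos"],s["eef_rot"],s["joints"],s["wrist_force"])
w=manip.camera("wrist");save(w,"w3.png")
print([d for d in manip.find_in("crank_grip",w)][:3])
print(proj(w,[[500.9,3.4,212],[585.5,132,250]],s))
E
```

```text
[496.03993054   6.22425269 343.47918157] [-3.14158452e+00 -1.03639420e-04  1.49495035e+00] [-6.13535199e-02  1.10697040e-01  1.45069410e+00  1.03751061e-04
  1.58020814e+00  1.44934296e-02] [0.1510113  1.0426419  0.75002506]
[{'rect': [279.4, 0.0, 160.3, 235.3], 'conf': 0.89}]
[[284.6767827  206.79399817]
 [378.55196806  54.04682135]]
```

View pics/w3.png

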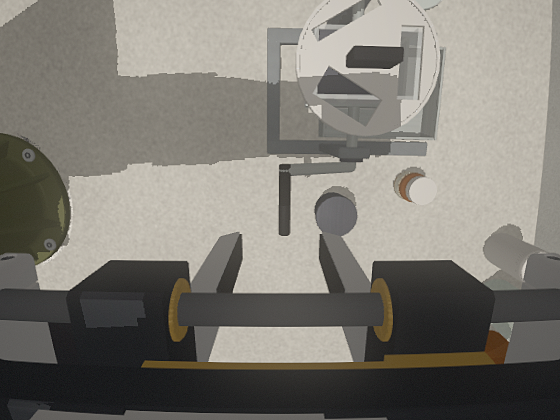

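The picture shows the bar at px x=285, y 165–235, matching my prediction of (285,207). Lowering and gripping.

Emit:
send_rows(series=[[[0.5,-2.5,5,45,0],[0.5,-2.5,5,90,0],[0.5,-2.5,5,125,0],[0.5,-2.5,5,141,0],[0.5,-2.5,5,141,0],[0,-2.5,5,141,0],[0,-2.5,5,141,0],[0,-2.5,5,141,0],[0,-2.5,5,141,0],[0,-2.5,5,141,0]]], newtons=40)

```text
clock: 10.3
eef_pos: [499.8, 3.2, 202.7]
eef_rot: [-3.139, 0.0, 1.496]
wrist_force: [-13.6, 2.8, 15.4]
finger_gap: 11.0
```

Emit:
send_rows(series=[[[0,0,0,0,0],[0,0,0,0,0],[0,0,0,0,0]]])

```text
clock: 10.6
eef_pos: [499.8, 3.2, 202.8]
eef_rot: [-3.139, 0.0, 1.496]
wrist_force: [-11.9, 0.9, 7.9]
finger_gap: 11.1
```

Emit:
send_rows(series=[[[0,0,4,-7,0],[0,0,9,-14,0],[0,0,15,-20,0],[0,0,21.5,-25.5,0],[0,0,28.5,-30.5,0],[0,0,36,-34.5,0],[0,0,43.5,-38,0],[0,0,52,-40.5,0],[0,0,60,-42,0],[0,0,68.5,-43,0]]])

```text
clock: 11.6
eef_pos: [568.8, -2.5, 246.1]
eef_rot: [-3.14, 0.001, 1.496]
wrist_force: [-9.2, -3.7, 5.6]
finger_gap: 10.6
```

Emit:
send_rows(series=[[[0,0,8.5,0,0],[0,0,17,1,0],[0,0,33,5,0],[0,0,49,12,0],[0,0,56,17,0],[0,0,62,22.5,0],[0,0,68,28.5,0],[0,0,73,35,0],[0,0,77.5,42.5,0],[0,0,77.5,42.5,0]]])

```text
clock: 12.6
eef_pos: [646.6, -8.6, 202.2]
eef_rot: [-3.141, 0.001, 1.495]
wrist_force: [1.4, -5.5, -5.1]
finger_gap: 10.6
```

Emit:
send_rows(series=[[[0,0,0,1,0],[0,0,0,1,0],[0,0,0,1,0],[0,0,0,1,0],[0,0,0,1,0],[0,0,0,1,0],[0,0,0,1,0],[0,0,0,1,0],[0,0,0,1,0],[0,0,0,1,0]]])

```text
clock: 13.6
eef_pos: [646.6, -8.6, 202.1]
eef_rot: [3.141, 0.001, 1.495]
wrist_force: [1.2, -5.5, -1.3]
finger_gap: 10.6
```

```bash
python3 - <<'E'
from h import *
s=manip.read_state();print(s["eef_pos"],s["wrist_force"])
w=manip.camera("wrist");c=manip.camera("scene");t=manip.camera("top")
for x in(w,c,t): print([(np.array(d["rect"]).round(),round(d["conf"],2)) for n in("ball1_center","big_ball_center") for d in manip.find_in(n,x)])
a=cv2.resize(c["img"][150:285,235:385],None,fx=2.7,fy=2.7,interpolation=cv2.INTER_CUBIC)
b=cv2.resize(w["img"][0:260,260:560],(394,364))
h=min(a.shape[0],364);cv2.imwrite("pics/m.png",np.hstack([a[:h],b[:h]])[:,:,::-1])
E
```

```text
[646.57038966  -8.61094243 202.07712995] [ 1.22808881 -5.47441687 -1.25765209]
[(array([337.,  88.,  15.,  13.]), 0.69)]
[(array([252., 240.,  21.,  27.]), 0.54)]
[(array([233., 179.,  48.,  51.]), 0.67), (array([202., 165.,  28.,  22.]), 0.42)]
```

View pics/m.png

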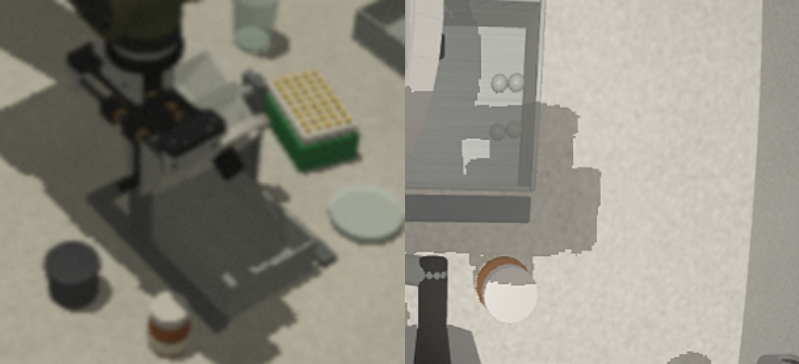

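In the wrist half, two lit balls show at (499,83) and (516,83), and two shaded ones at (498,131) and (514,129). I'll enlarge this to be sure of the count.

```bash
python3 - <<'E'
from h import *
w=manip.camera("wrist");r=w["img"][0:150,262:372,::-1]
r=(255*(r/255.)**.6).astype(np.uint8)
cv2.imwrite("pics/n.png",cv2.resize(r,None,fx=4,fy=4,interpolation=cv2.INTER_CUBIC))
E
```

```text
(no output)
```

View pics/n.png

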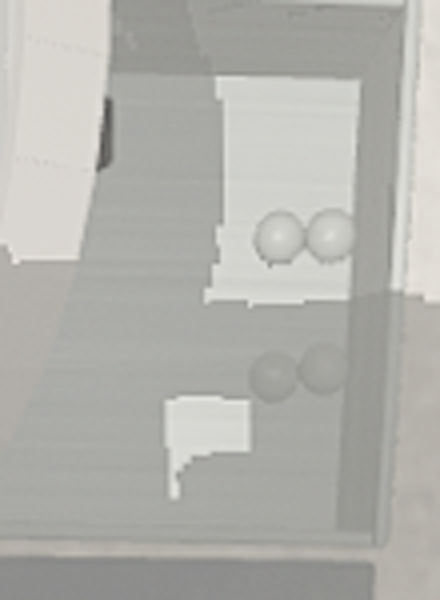

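All four balls are in the tray. Swinging the jar back.

Emit:
send_rows(series=[[[0,0,-4.5,-7.5,0],[0,0,-9.5,-14.5,0],[0,0,-15.5,-20.5,0],[0,0,-22,-26,0],[0,0,-29,-31,0],[0,0,-36.5,-35,0],[0,0,-44,-38.5,0],[0,0,-52.5,-40.5,0],[0,0,-69.5,-43,0],[0,0,-78,-43,0]]])

```text
clock: 15.1
eef_pos: [569.6, -1.7, 247.4]
eef_rot: [3.135, -0.001, 1.496]
wrist_force: [8.6, 0.5, 5.6]
finger_gap: 10.6
```

Emit:
send_rows(series=[[[0,0,-8.5,1,0],[0,0,-16.5,2.5,0],[0,0,-25,5,0],[0,0,-32.5,8.5,0],[0,0,-40,12.5,0],[0,0,-47,17.5,0],[0,0,-53.5,23,0],[0,0,-59.5,29,0],[0,0,-65,36,0],[0,0,-69,43,0]]])

```text
clock: 16.1
eef_pos: [500.5, 3.8, 203.2]
eef_rot: [3.138, -0.001, 1.496]
wrist_force: [1.6, 3.9, 6.7]
finger_gap: 10.8
```

Emit:
send_rows(series=[[[0,0,-0.5,2,0],[0,0,-0.5,2,0],[0,0,-0.5,2,0],[0,0,-0.5,2,0]]])

```text
clock: 16.5
eef_pos: [499.8, 3.9, 201.5]
eef_rot: [3.139, -0.001, 1.496]
wrist_force: [-3.9, 4.3, 12.0]
finger_gap: 10.8
```

Emit:
send_rows(series=[[[0.35,0,0,0,0],[0.35,0,0,0,0],[0.35,0,0,0,0],[0.35,0,0,0,0],[0.35,0,0,-25,0],[0.35,0,0,-65,0],[0.35,0,0,-110,0],[0.35,0,0,-140,0],[0.35,0,0,-140,0],[0.35,0,0,-140,0]]])

```text
clock: 17.5
eef_pos: [499.4, 3.2, 339.6]
eef_rot: [3.142, 0.0, 1.496]
wrist_force: [-0.3, -0.9, -1.4]
finger_gap: 32.7
```

```bash
python3 - <<'E'
from h import *
s=manip.read_state();print(s["eef_pos"],s["wrist_force"])
w=manip.camera("wrist");t=manip.camera("top")
print(proj(w,[[500.4,3.4,212],[585.5,132,250]],s))
r=w["img"][0:250,250:480,::-1];x=t["img"][160:250,220:340,::-1]
A=cv2.resize(r,None,fx=2,fy=2);B=cv2.resize(x,(330,248),interpolation=cv2.INTER_CUBIC)
C=np.zeros((500,790,3),np.uint8);C[:,:460]=A;C[:248,460:]=B;C[:]=(255*(C/255.)**.7);cv2.imwrite("pics/o.png",C)
E
```

```text
[499.41356175   3.24032076 339.59136211] [-0.28400027 -0.88706685 -1.36991538]
[[280.60232522 205.01801539]
 [375.9191867   49.18128485]]
```

View pics/o.png

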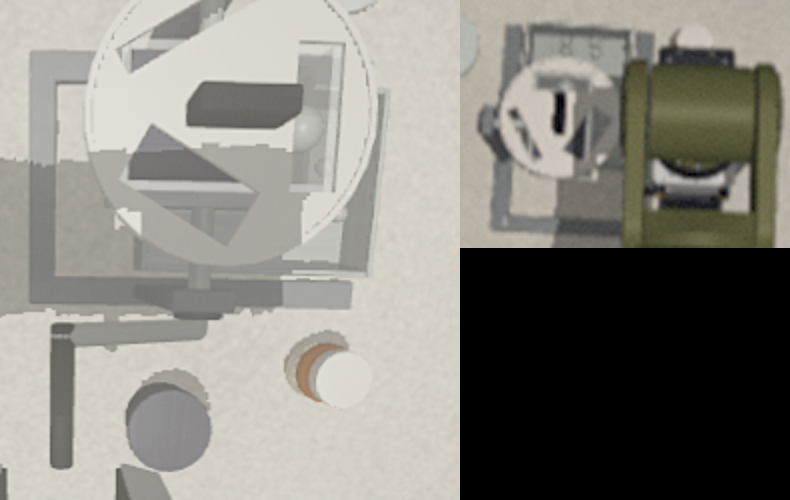

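The bar is at px x≈281, matching the upright prediction of 280.6. The large ball shows under the slot at (307,130), the balls are in the tray, and amber_jar and mill_jar are in place. The gripper is clear, so I'm handing in.

```bash
python3 -c "
from cell import manip
print(manip.sign_off())"
```

```text
the job is handed in; nothing more can be done
None
```

I turned the cap about 154° clockwise by its knob until the middle slot lay over the mouth. I then tipped the jar by its crank to 2.1 rad, with no rocking needed, swung it back upright and let go. I handed it in at about 17.6 s; no verdict was given.

- **Slot:** it was parallel to the tray edge to within about half a degree in the wrist picture, and centred over the mouth by eye.
- **Balls:** all four small balls lay in the tray at full tilt. Afterwards the large ball still showed inside the jar.
- **Jar:** the crank bar was back where an upright jar puts it, within about 1 px.
- **Gripper:** it was open and about 120 mm above the bar, with wrist force near zero.
- **Bystanders:** the amber jar and grinding jar beside the crank had not visibly moved. I did not measure the others again, but the arm never went near them below 190 mm.

Two things disagreed or ran high:
- **Side force on the knob:** it reached about 57 N at the wrist while turning the cap, because the grip was a few mm off the axis. That is below the 120 N limit.
- **Ball finder:** it only found the balls in part, so I counted them by eye in an enlarged picture.

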